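Show the toothed scraper to the inspection camera

TASK

Three dough scrapers hang on the peg rack. Lift the one with the toothed edge up and off its peg and hold it in the air in front of the inspection camera: middle of the blade straight in front of the lens and 15 cm from it, one flat face square to the line of sight (the camera looks a little downwards), handle at the top and toothed edge level. Finish while still holding it there quite still; do not touch the camera, leave the other two scrapers hanging and do not shift anything else on the table.

Things in the scene. Friction and masses are not known exactly. Their poses are not given: they have to be found in the camera images.
- toothed_scraper: Scraper to show, 0.08-0.17 kg: wooden bar handle 110x18x22 mm (y, x, z); below it a 3 mm steel blade 110 mm wide with six square teeth 10x16 mm, ending 76 mm below the origin; above its middle a wire eye (inside 22 wide, 26 high; outside 32 wide, top 42 mm up). Grip across x beside the eye, e.g. 38 mm off. Origin: handle centre; z up to the eye, x square to the blade. Hangs on any peg, axes as the rack's.
- toothed_scraper_blade (a point): Middle of the toothed scraper's blade: 43 mm below its origin along its own z; same axes as the scraper.
- straight_scraper: Same scraper, but the blade has a plain straight edge, 76 mm below the origin. Same handle, eye, origin and axes as the toothed one. Stays hanging.
- rounded_scraper: Same scraper, but the blade is a half moon 87 mm wide, lowest point 76 mm below the origin. Same handle, eye, origin and axes as the toothed one. Stays hanging.
- rack: Fixed rack: foot 90x400x20 mm, origin under it, 10 mm before its centre; x away from the robot (yaw to 0.2); 8 mm posts at x 30, y -130, 0, 130 mm; cross bar to 75 mm height; 8 mm pegs run to -x, axis 185 mm up, level to x -43, tip at -57 turned up 7 mm; top 196 mm. Scrapers hang at x -20, handle centres 152 mm up. To free one: raise it 12 mm (8 to 17), then draw it 60 mm or more along -x.
- inspection_camera: Camera stand, fixed: grey foot 130x110 mm, upright pillar 20 mm thick, 359 mm tall, at x +25 mm; clamped to it a grey box head with a black lens barrel 42 mm across, at a height that varies. Origin: on the table, 10 mm nearer the robot than the foot's centre; the lens looks towards -x, roughly at the robot.
- lens (a point): Centre of the lens's front glass, 0.25 to 0.31 m above the table. The line of sight runs along its own -x axis, 0.35 rad (20 degrees) below level; y is level and z is the picture's up. The scraper shown correctly has its x, y and z axes along these (or x and y both reversed).
- focus (a point): The point in the air 150 mm in front of the lens on its line of sight, where the middle of the blade shall be; same axes as the lens.
- tape_roll: Roll of tape lying flat, 101 mm across, 18 mm high; origin centre of underside. Bystander.
- brush: Flour brush, 197 x 39 x 46 mm, standing on its bristles; origin centre of underside. Bystander.
- marker: Black and white felt marker lying, 17 x 128 x 18 mm; origin centre of underside. Bystander.
- salt_jar: Glass jar with a yellow lid, 83 mm across, 185 mm high; origin centre of underside. Bystander.
- toothed_eye (a point): Point in the toothed scraper's eye where the peg's centre line runs while it hangs: 32 mm above the scraper's origin along its z.

How it is judged:
On the way:
1. the toothed scraper is off its peg: in the fingers, its eye in front of the peg tips, touching nothing of the rack (contact force between the fingers and toothed_scraper above 1 N and contact force between toothed_scraper and rack below 0.05 N and contact force between toothed_scraper and inspection_camera below 0.05 N and contact force between toothed_scraper and straight_scraper below 0.05 N and contact force between toothed_scraper and rounded_scraper below 0.05 N and x of toothed_eye in the frame of rack below -0.062 m), for 0.1 s.
At the end, for the whole second after the job is handed in: Toothed scraper at rest in the fingers alone, off the rack; mid-blade 125-175 mm before the lens and within 20 mm of its line of sight each way; face square to it and edge level within 0.19 rad, handle up; the other scrapers hang and bystanders stand within 40 mm of their starts (contact force between the fingers and toothed_scraper above 1 N and contact force between toothed_scraper and rack below 0.05 N and contact force between toothed_scraper and inspection_camera below 0.05 N and contact force between toothed_scraper and straight_scraper below 0.05 N and contact force between toothed_scraper and rounded_scraper below 0.05 N and x of toothed_scraper_blade in the frame of lens between -0.175 and -0.125 m and y of toothed_scraper_blade in the frame of lens between -0.02 and 0.02 m and z of toothed_scraper_blade in the frame of lens between -0.02 and 0.02 m and angle between the x axis of toothed_scraper and the x axis of lens, either way round below 0.19 rad and angle between the y axis of toothed_scraper and the y axis of lens, either way round below 0.19 rad and angle between toothed_scraper's own z axis and vertical below 0.8 rad and height (world z) of toothed_scraper above 0.15 m and linear speed of toothed_scraper below 0.03 m/s and angular speed of toothed_scraper below 0.2 rad/s and distance of each of straight_scraper, rounded_scraper, tape_roll, brush, marker, salt_jar from where it was at the start of the episode below 0.04 m); the arm keeps its last pose, push and grip.
It fails at once if one of the other scrapers is knocked off or pushed along its peg by more than 40 mm (distance of any of straight_scraper, rounded_scraper from where it was at the start of the episode above 0.04 m).
It fails at once if the camera is touched (over 1 N) (contact force between any of the fingers, the arm, toothed_scraper and inspection_camera above 1 N).
It fails at once if a bystander is shifted by more than 40 mm (distance of any of tape_roll, brush, marker, salt_jar from where it was at the start of the episode above 0.04 m).
It also fails if it takes over 42 s, if anything falls off the work surface, if the arm or the gripper's body presses on something with over 40 N, if the wrist force passes 120 N, or if a joint passes its speed limit or range.

ROBOT

A 7-joint arm with a two-finger parallel gripper is mounted at the origin on a cart in front of the work surface, level with it; the furniture and walls round the work are solid. World frame = base frame: x ahead of the robot, y to its left, z up, the work surface at z = 0. Lengths are in m, angles in rad, forces in N, time in s.
With the tool pointing down it reaches from about 0.425 to 1.025 m from the base axis. Payload 3.6 kg.
Tool frame: the origin (TCP) lies at the very end of the fingers, on their centre line; the grasp point (between the pads) lies 19 mm behind it; z points along the fingers, x is the direction in which the jaws open and shut, and the axes are right-handed (so a half turn about z gives the same grasp; the last joint's range is limited). The gripper opens to 85 mm and grips with 20 to 120 N. Pads are 22 mm wide; open, the fingers measure 114 mm over their backs; the gripper's body (76 mm by 85 mm) begins 54 mm behind the grasp point. The pads swing forward as they close: fully open they stand 13 mm farther back than shut.
Start: joints at [1.19, 0.591, 0.048, 1.609, -0.033, 0.943, -0.034], TCP at [0.206, -0.695, 0.231] pointing down, gripper open.
Joint ranges: [-2.69, 2.69], [-0.47, 2.24], [-1.27, 1.36], [0.19, 2.51], [-1.53, 4.68], [0.08, 2.07], [-3.09, 3.09]. Speed limits (rad/s): [2.57, 2.57, 3.14, 3.14, 3.14, 3.14, 3.14].

INTERFACE

Orientations are given as a unit quaternion [x, y, z, w].
In Python, from plant import ctrl gives the robot as it stands.
- The arm moves only by the tool move_arm, never from a script. Its argument "targets" is a list that holds one entry, the list of rows, each a list of 7 numbers: the gripper command: -1 is shut, 1 is fully open, values between are in proportion, then the shift along the tool's x, y, z in m, then the turn, a rotation vector about the tool's x, y, z in rad. A call has 1 to 12 rows; each row is the pose to reach, as a shift and turn from the pose commanded when the call began, along the tool's axes at that moment; what a row does not reach only later rows make up. A row lasts 1/12 s, in which the tool goes at most 41.7 mm and 7.16 degrees, less where a joint would pass 70% of its speed; a pose out of reach is approached as far as the arm can. A call with a gripper value outside its range is refused whole. The fingers move at their own pace and stop on an object; "force" is the grip in N (left out, the last holds). Time passes only in rows, so rows that repeat a pose let the fingers close. It gives the time, the measured TCP pose, the force and the opening at its end, in the units of the state.
- ctrl.observe(): the state, without advancing time (a new reading comes with each control period).
- ctrl.get_image(name): name is "scene" or "top"; returns the picture (420x560x3 uint8, red, green, blue); there is no depth.
- ctrl.camera_params(name): a dict with "camera_matrix" (3x3 intrinsics, pixels), "R" (3x3) and "t" (3): a world point X has camera coordinates R X + t. Camera axes: x right, y down, z forward; pixel columns grow to the right and rows downward; lengths in m; the calibration is good to about 2 mm. A picture is of the moment at which its call begins. camera_params takes no time and is no camera call.
- ctrl.job_done(): hands the job in, once; it reports no verdict.
The state is a dict: "time": time; "q": joint angles; "joint_velocities": joint speeds; "effort": joint torques, N m; "ee_pos": TCP position; "ee_rot": TCP orientation; "ft_force": force on the tool from outside, world axes, zero at the start; "torque": the same for the moment, N m; "opening": opening from 0.0 (shut) to 1.0 (fully open).
Only numpy, scipy, OpenCV 4.12 (cv2) and the standard library are available. Lean on these libraries where they do the work, as an engineer would, in place of code of your own. Each camera call takes 0.05 s, during which the arm holds its last target.

## Working session

There is one attempt and no reset: what is moved stays moved. The work goes in short steps, Python scripts to look and compute and a tool call to move; the robot and the scene stay as the last step left them, time stands still between calls to the robot, and variables do not carry over. Pictures are saved under pics/ and viewed, and the job is handed in when it is done.

Besides the shell and the picture viewer there is one more tool, called after ">>>" in YAML: its name, and indented under it one key for each argument. move_arm: Moves the arm, as the interface text tells. Its arguments: {"type":"object","properties":{"targets":{"type":"array"},"force":{"type":"number"}},"required":["targets"]}

```bash
ls; mkdir -p pics
python3 - <<'E'
from plant import ctrl
import cv2,numpy as np
for n in("scene","top"):
    im=ctrl.get_image(n); cv2.imwrite(f"pics/{n}0.png",im[:,:,::-1])
    p=ctrl.camera_params(n); print(n,p)
s=ctrl.observe();print(s)
E
```

```text
pics
scene {'camera_matrix': array([[436.39335616,   0.        , 282.11974751],
       [  0.        , 436.39335616, 209.58603223],
       [  0.        ,   0.        ,   1.        ]]), 'R': array([[ 0.79073827, -0.61185668, -0.01908898],
       [-0.44020492, -0.54668021, -0.71229234],
       [ 0.42538526,  0.57163988, -0.70162328]]), 't': array([-0.50683555,  0.38998198,  1.21270856])}
top {'camera_matrix': array([[494.04214999,   0.        , 284.56629983],
       [  0.        , 494.04214999, 208.08607995],
       [  0.        ,   0.        ,   1.        ]]), 'R': array([[-0.01492358, -0.99981769, -0.01191082],
       [-0.99714807,  0.01576297, -0.07380546],
       [ 0.07397975,  0.01077541, -0.99720153]]), 't': array([0.01631946, 0.6512565 , 1.4158387 ])}
{'time': 0.1, 'q': array([ 1.18951013,  0.59201711,  0.04832283,  1.60970856, -0.03329805,
        0.94275904, -0.03369623]), 'joint_velocities': array([-0.00105699, -0.00199946,  0.00027819, -0.00377797, -0.000117  ,
        0.00118645,  0.00061269]), 'effort': array([ 4.65643840e-03, -5.49995935e+01,  1.55403916e+00, -1.98824465e+01,
        9.87731852e-03,  3.83707637e-03,  2.23037205e-05]), 'ee_pos': array([ 0.20555487, -0.69444622,  0.23025772]), 'ee_rot': array([ 8.01216372e-01, -5.98373827e-01, -8.72595058e-04, -5.72226551e-04]), 'ft_force': array([-5.47151723e-01, -7.69826205e-06,  4.18996664e-01]), 'torque': array([-3.28508273e-05, -2.48948139e-02, -3.61263948e-02]), 'opening': 0.9956271462938588}
```

View pics/scene0.png

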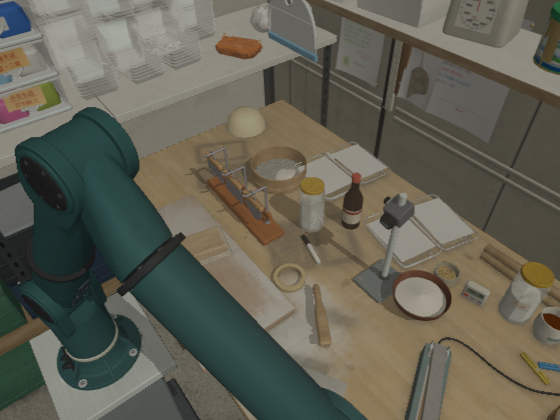

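View pics/top0.png

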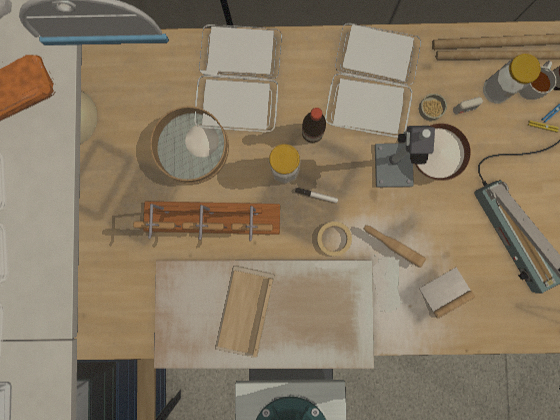

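Run:
```python
import cv2
a=cv2.imread("pics/scene0.png");b=cv2.imread("pics/top0.png")
def crop(im,x,y,w,h,s,n): cv2.imwrite(n,cv2.resize(im[y:y+h,x:x+w],None,fx=s,fy=s,interpolation=cv2.INTER_CUBIC))
crop(a,195,140,100,110,5,"pics/s_rack.png")
crop(a,345,185,90,120,5,"pics/s_cam.png")
crop(b,100,190,190,60,4,"pics/t_rack.png")
crop(b,365,115,110,80,6,"pics/t_cam.png")
```

```text
(no output)
```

View pics/s_rack.png

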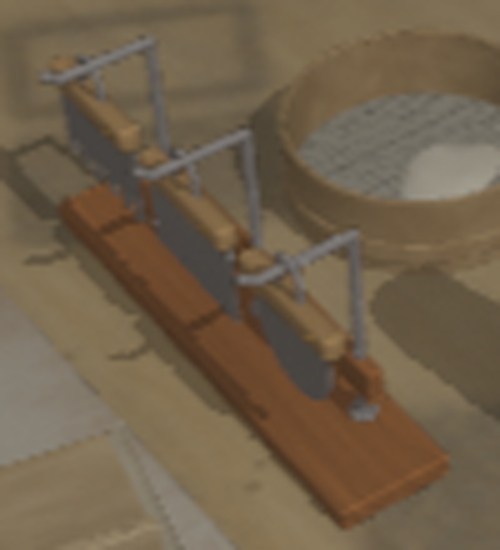

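View pics/t_rack.png

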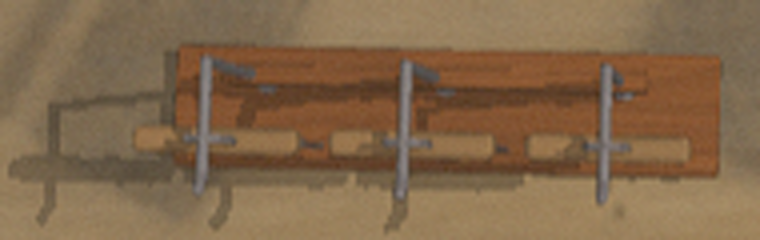

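View pics/s_cam.png

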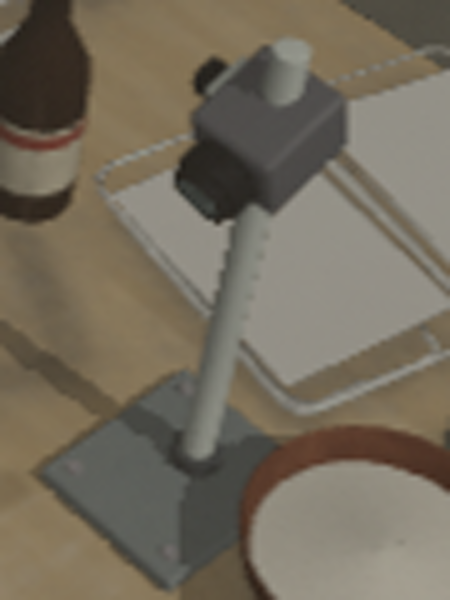

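View pics/t_cam.png

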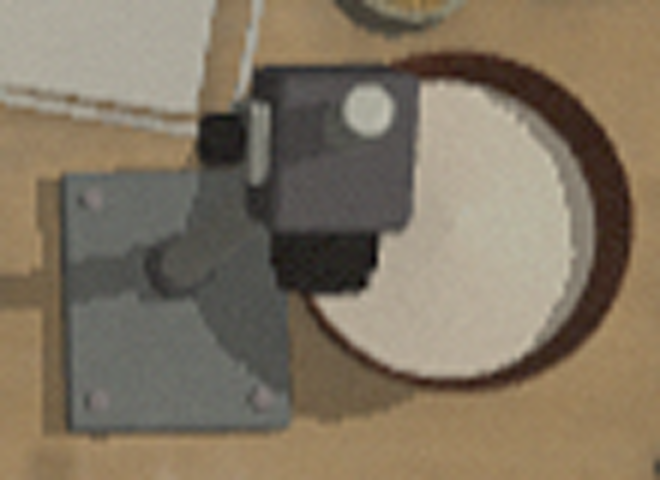

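Run:
```python
from plant import ctrl
import cv2,numpy as np
for n in("scene","top"):
    im=np.mean([ctrl.get_image(n).astype(float) for _ in range(5)],0)
    np.save(f"pics/{n}avg.npy",im)
a=np.load("pics/sceneavg.npy")[:,:,::-1]
c=a[145:225,198:272]
c=np.clip((c-20)*1.8,0,255).astype(np.uint8)
cv2.imwrite("pics/s_rack2.png",cv2.resize(c[:,:],None,fx=7.4,fy=7.4,interpolation=cv2.INTER_LANCZOS4))
a=np.load("pics/topavg.npy")[:,:,::-1]
c=a[195:250,100:200];c=np.clip((c-20)*1.8,0,255).astype(np.uint8)
cv2.imwrite("pics/t_rack2.png",cv2.resize(c[:,:],None,fx=8,fy=8,interpolation=cv2.INTER_LANCZOS4))
```

```text
(no output)
```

View pics/s_rack2.png

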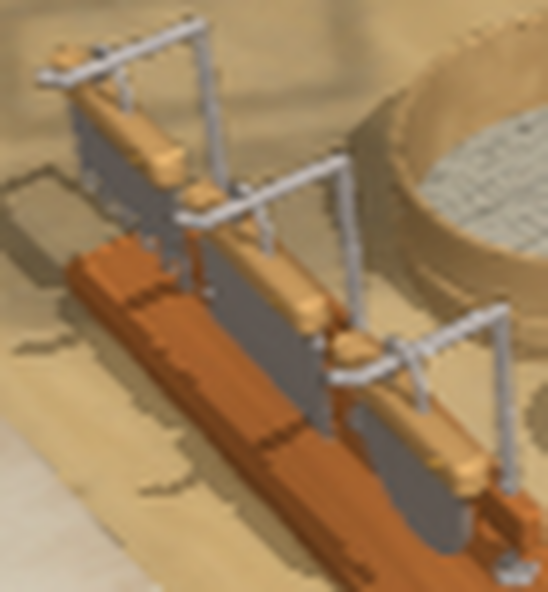

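View pics/t_rack2.png

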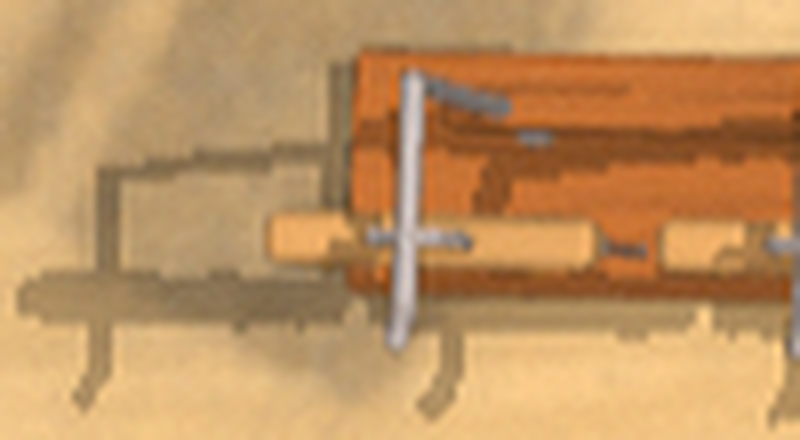

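```bash
cat > h.py <<'E'
import numpy as np
from scipy.optimize import least_squares
from scipy.spatial.transform import Rotation as Ro
from plant import ctrl
P={n:ctrl.camera_params(n) for n in("scene","top")}
def proj(n,X):
    p=P[n];c=np.atleast_2d(X)@p["R"].T+p["t"];u=c@p["camera_matrix"].T;return u[:,:2]/u[:,2:]
def tri(s,t):
    f=lambda X:np.r_[proj("scene",X)[0]-s,proj("top",X)[0]-t]
    r=least_squares(f,[.6,0,.15]);return r.x,r.fun
E
python3 - <<'E'
from h import *
D={'postL':((225.4,148.4),(151.6,204.4)),'tipL':((203.7,155.3),(149.4,238.1)),'postM':((244.35,166.6),(201.5,206.25)),'tipM':((222.7,174.5),(200,239.25)),'postR':((266,187.2),(251.75,207)),'tipR':((243.3,196.1),(250.75,239.5))}
for k,(s,t) in D.items():
    x,f=tri(s,t);print(k,x.round(4),f.round(1))
M={'postL':(.03,.13,.187),'tipL':(-.057,.13,.192),'postM':(.03,0,.187),'tipM':(-.057,0,.192),'postR':(.03,-.13,.187),'tipR':(-.057,-.13,.192)}
def f(p):
    r=Ro.from_euler('z',p[2]);o=[]
    for k,(s,t) in D.items():
        X=r.apply(M[k])+[p[0],p[1],p[3]];o+=[proj("scene",X)[0]-s,proj("top",X)[0]-t]
    return np.concatenate(o)
r=least_squares(f,[.65,.15,0,0]);print(r.x,r.fun.round(1))
p=r.x;R=Ro.from_euler('z',p[2])
print('scraper origin',R.apply([-.02,.13,.152])+[p[0],p[1],0])
for n in("scene","top"):
    print(n,[proj(n,R.apply(v)+[p[0],p[1],0])[0].round(1) for v in [(-.02,.185,.163),(-.02,.075,.163),(-.02,.13,.163),(-.035,.2,.02),(-.035,-.2,.02),(.055,.2,.02),(.055,-.2,.02)]])
E
```

```text
postL [0.656  0.3503 0.1811] [-0.7  0.   0.3 -0.4]
tipL [0.5686 0.3525 0.1912] [-0.9  0.   0.3 -0.6]
postM [0.6492 0.2195 0.183 ] [-0.8  0.1  0.3 -0.5]
tipM [0.564  0.2218 0.1916] [-1.1  0.1  0.4 -0.7]
postR [0.6452 0.089  0.1817] [-0.7  0.1  0.3 -0.5]
tipR [0.5605 0.092  0.1898] [-0.5  0.   0.2 -0.4]
[ 0.62070863  0.22035677 -0.03659124 -0.00303869] [-0.7 -0.4  0.4 -0.3 -0.8  0.6  0.6 -0.5 -0.4 -0.3  0.3 -1.1 -1.1  0.6
  0.4 -0.6 -0.7 -0.6  0.1 -0.8 -1.   0.3  0.   0.2]
scraper origin [0.60547781 0.35100142 0.152     ]
scene [array([205.8, 150.4]), array([220.9, 165.6]), array([213.2, 157.8]), array([205.7, 179.7]), array([263.2, 242.3]), array([225.8, 170.8]), array([285. , 230.5])]
top [array([132.6, 223.2]), array([174.2, 224.1]), array([153.4, 223.6]), array([142.9, 230.3]), array([279.7, 233.3]), array([144.2, 199.7]), array([280.3, 202.5])]
```

Run:
```python
import numpy as np,cv2
a=np.load("pics/sceneavg.npy")[:,:,::-1]
def z(a,x,y,w,h,s,g,n):
    c=a[y:y+h,x:x+w];c=(255*np.clip(c/255*g,0,1)**.7).astype(np.uint8)
    cv2.imwrite(n,cv2.resize(c,None,fx=s,fy=s,interpolation=cv2.INTER_LANCZOS4))
z(a,374,188,45,45,13,2,"pics/s_lens.png")
b=np.load("pics/topavg.npy")[:,:,::-1]
z(b,395,120,45,50,11,2,"pics/t_lens.png")
```

```text
(no output)
```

View pics/s_lens.png

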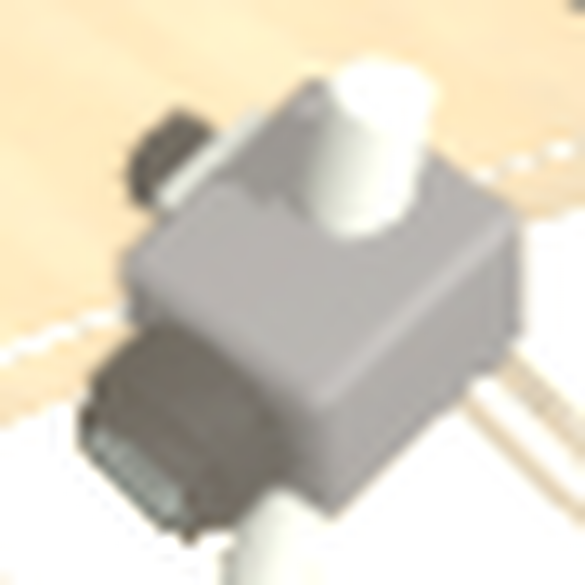

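View pics/t_lens.png

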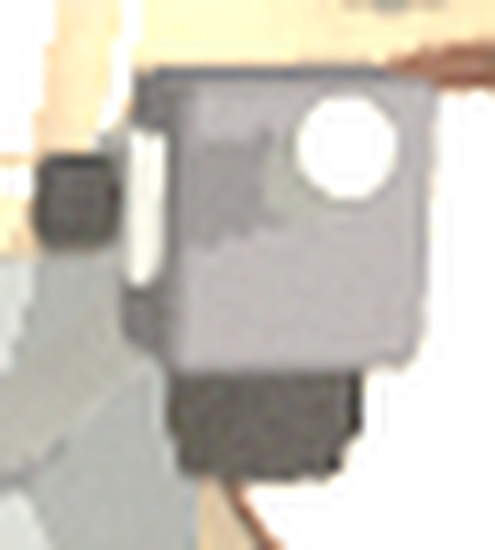

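```bash
sed -i 's/^E$//' h.py
python3 - <<'E'
from h import *
D={'postL':((225.4,148.4),(151.6,204.4)),'tipL':((203.7,155.3),(149.4,238.1)),'postM':((244.35,166.6),(201.5,206.25)),'tipM':((222.7,174.5),(200,239.25)),'postR':((266,187.2),(251.75,207)),'tipR':((243.3,196.1),(250.75,239.5))}
M={'postL':(.03,.13,.187),'tipL':(-.057,.13,.192),'postM':(.03,0,.187),'tipM':(-.057,0,.192),'postR':(.03,-.13,.187),'tipR':(-.057,-.13,.192)}
def f(p):
    r=Ro.from_euler('z',p[2]);o=[]
    for k,(s,t) in D.items():
        X=r.apply(M[k])+[p[0],p[1],p[3]];o+=[proj("scene",X)[0]-s+.43,proj("top",X)[0]-t+.4]
    return np.concatenate(o)
r=least_squares(f,[.65,.15,0,0]);p=r.x;print(p,r.fun.round(1));R=Ro.from_euler('z',p[2])
print('scraper origin',R.apply([-.02,.13,.152])+[p[0],p[1],0])
# toothed handle top ends
X=[R.apply(v)+[p[0],p[1],0] for v in [(-.02,.185,.163),(-.02,.075,.163)]]
print(proj("top",X).round(1),'obs',(133.1,224.4),(174.3,224.95))
# camera stand
T=lambda u,v:np.array([u/6+365-.42,v/6+115-.42]); S=lambda u,v:np.array([u/5+345-.4,v/5+185-.4])
ft=.010
obs=[("top",(-.055,.055),None,0)]
O=[("top",(-.055,.055),T(70,432)),("top",(-.055,-.055),T(291,430)),("top",(.075,.055),T(63,175)),
("scene",(-.055,.055),S(40,470)),("scene",(-.055,-.055),S(170,580)),("scene",(.075,.055),S(185,370))]
def g(p):
    x,y,w,dx,h,ft=p;r=Ro.from_euler('z',w);o=[]
    for n,(a,b),q in O:
        o.append(proj(n,r.apply([a,b,ft])+[x,y,0])[0]-q)
    X=r.apply([.025,0,.359])+[x,y,0]
    o+=[proj("top",X)[0]-T(369,110),proj("scene",X)[0]-S(293,47)]
    L=r.apply([dx,0,h])+[x,y,0]
    o+=[proj("scene",L)[0]-(384.1,224.2)]
    U=L+r.apply([-.343*.017,0,.94*.017]); o+=[proj("top",U)[0]-(418.2,162.7)]
    return np.concatenate(o)
r=least_squares(g,[.7,-.3,0,0,.28,.01]);p=r.x;print(p,r.fun.round(1))
Rz=Ro.from_euler('z',p[2]);L=Rz.apply([p[3],0,p[4]])+[p[0],p[1],0]
A=Rz*Ro.from_euler('y',-.35) ; 
for s in(1,-1):
    A=Rz*Ro.from_euler('y',s*.35);print(s,A.as_matrix()[:,0])
A=Rz*Ro.from_euler('y',-.35) 
print('lens',L,'focus',L-.15*A.apply([1,0,0]))
E
```

```text
[ 0.62116778  0.22155384 -0.03666078 -0.00212259] [-0.4 -0.4  0.2 -0.1 -0.5  0.6  0.5 -0.3 -0.1 -0.3  0.2 -0.9 -0.8  0.6
  0.2 -0.4 -0.4 -0.6  0.  -0.6 -0.7  0.3 -0.   0.5]
scraper origin [0.60594605 0.35219954 0.152     ]
[[132.2 223. ]
 [173.8 223.9]] obs (133.1, 224.4) (174.3, 224.95)
[ 0.76701187 -0.3188067  -0.00606615 -0.02596488  0.27781974  0.01010844] [-0.4 -0.2  0.2 -0.2 -0.2 -0.9 -0.6 -0.5 -0.7  1.2 -0.4 -0.7  0.1 -0.3
 -0.7 -0.1 -0.1  0.6  1.2 -0.3]
1 [ 0.93935543 -0.00569834 -0.34289781]
-1 [ 0.93935543 -0.00569834  0.34289781]
lens [ 0.74104747 -0.3186492   0.27781974] focus [ 0.60014415 -0.31779445  0.22638507]
```

```bash
cat >> h.py <<'E'
def rel(pos,R):
    """shift (tool axes) and rotvec from current pose to pos,R (3x3)"""
    s=ctrl.observe();R0=Ro.from_quat(s["ee_rot"])
    R=Ro.from_matrix(R)
    d=R0.inv().apply(np.array(pos)-s["ee_pos"]);rv=(R0.inv()*R).as_rotvec()
    print('t',s["time"],'pos',s["ee_pos"].round(4),'shift',d.round(4),'rv',rv.round(4),'dist',np.linalg.norm(d).round(3),'ang',np.degrees(np.linalg.norm(rv)).round(1),'F',s["ft_force"].round(2),'op',round(s["opening"],3))
def down(yaw):
    x=np.array([np.cos(yaw),np.sin(yaw),0]);z=np.array([0,0,-1.]);return np.c_[x,np.cross(z,x),z]
E
python3 - <<'E'
from h import *
rel([.5,-.2,.33],down(-.6)); rel([.56,.0,.33],down(-.037))
rel([.604,.39,.30],down(-.037))
E
```

```text
t 0.6 pos [ 0.2058 -0.6952  0.2313] shift [-0.3913 -0.4227 -0.0987] rv [ 0.      0.     -0.6829] dist 0.584 ang 39.1 F [-1.19  0.14  0.48] op 1.003
t 0.6 pos [ 0.2058 -0.6952  0.2313] shift [-0.566  -0.537  -0.0987] rv [ 0.      0.     -1.2459] dist 0.786 ang 71.4 F [-1.19  0.14  0.48] op 1.003
t 0.6 pos [ 0.2058 -0.6952  0.2313] shift [-0.9275 -0.6899 -0.0687] rv [ 0.      0.     -1.2459] dist 1.158 ang 71.4 F [-1.19  0.14  0.48] op 1.003
```

>>> move_arm:
  targets:
    - [[1,-0.39,-0.42,-0.1,0,0,-0.683],[1,-0.39,-0.42,-0.1,0,0,-0.683],[1,-0.39,-0.42,-0.1,0,0,-0.683],[1,-0.39,-0.42,-0.1,0,0,-0.683],[1,-0.39,-0.42,-0.1,0,0,-0.683],[1,-0.39,-0.42,-0.1,0,0,-0.683],[1,-0.39,-0.42,-0.1,0,0,-0.683],[1,-0.39,-0.42,-0.1,0,0,-0.683],[1,-0.39,-0.42,-0.1,0,0,-0.683],[1,-0.39,-0.42,-0.1,0,0,-0.683],[1,-0.39,-0.42,-0.1,0,0,-0.683],[1,-0.39,-0.42,-0.1,0,0,-0.683]]

```text
time: 1.6
ee_pos: [0.4574, -0.2696, 0.318]
ee_rot: [0.955, -0.296, 0.0, 0.0]
ft_force: [1.9, -0.0, -0.4]
opening: 0.998
```

Run:
```python
from h import *
rel([.5,-.2,.33],down(-.6)); rel([.60,.0,.33],down(-.037))
rel([.604,.39,.30],down(-.037));print(ctrl.observe()["q"].round(2))
```

```text
t 1.6 pos [ 0.4574 -0.2696  0.318 ] shift [-0.0041 -0.0815 -0.012 ] rv [ 0.0002 -0.0009 -0.0003] dist 0.083 ang 0.1 F [ 1.94 -0.05 -0.42] op 0.998
t 1.6 pos [ 0.4574 -0.2696  0.318 ] shift [-0.0346 -0.303  -0.0121] rv [ 5.000e-04 -9.000e-04 -5.633e-01] dist 0.305 ang 32.3 F [ 1.94 -0.05 -0.42] op 0.998
t 1.6 pos [ 0.4574 -0.2696  0.318 ] shift [-0.2516 -0.6271  0.0177] rv [ 5.000e-04 -9.000e-04 -5.633e-01] dist 0.676 ang 32.3 F [ 1.94 -0.05 -0.42] op 0.998
[ 0.66  0.26 -0.26  1.94  0.08  0.95 -0.24]
```

>>> move_arm:
  targets:
    - [[1,-0.25,-0.63,0.0,0,0,-0.563],[1,-0.25,-0.63,0.0,0,0,-0.563],[1,-0.25,-0.63,0.0,0,0,-0.563],[1,-0.25,-0.63,0.0,0,0,-0.563],[1,-0.25,-0.63,0.0,0,0,-0.563],[1,-0.25,-0.63,0.0,0,0,-0.563],[1,-0.25,-0.63,0.0,0,0,-0.563],[1,-0.25,-0.63,0.0,0,0,-0.563],[1,-0.25,-0.63,0.0,0,0,-0.563],[1,-0.25,-0.63,0.0,0,0,-0.563],[1,-0.25,-0.63,0.0,0,0,-0.563],[1,-0.25,-0.63,0.0,0,0,-0.563]]

```text
time: 2.6
ee_pos: [0.5672, 0.2181, 0.3175]
ee_rot: [1.0, -0.019, 0.0, 0.0]
ft_force: [1.3, -0.5, 0.2]
opening: 0.998
```

Run:
```python
from h import *
rel([.604,.39,.30],down(-.037));print(ctrl.observe()["q"].round(2))
```

```text
t 2.6 pos [0.5672 0.2181 0.3175] shift [ 0.0304 -0.1731  0.0174] rv [ 0.0003 -0.0006 -0.0004] dist 0.177 ang 0.0 F [ 1.31 -0.51  0.19] op 0.998
[-0.05  0.4  -0.54  1.78  0.24  1.03 -0.71]
```

>>> move_arm:
  targets:
    - [[1,0.031,-0.171,0.04,0,0,0],[1,0.031,-0.171,0.04,0,0,0],[1,0.031,-0.171,0.06,0,0,0],[1,0.031,-0.171,0.06,0,0,0],[1,0.031,-0.171,0.06,0,0,0],[1,0.031,-0.171,0.06,0,0,0],[1,0.031,-0.171,0.06,0,0,0],[1,0.031,-0.171,0.06,0,0,0]]

```text
time: 3.27
ee_pos: [0.605, 0.3841, 0.2575]
ee_rot: [1.0, -0.019, 0.0, 0.001]
ft_force: [0.1, -0.5, -0.2]
opening: 1.001
```

Run:
```python
from h import *
import cv2
rel([.6045,.388,.134],down(-.037))
for n,b in(("scene",(190,110,100,100)),("top",(100,180,130,75))):
    im=ctrl.get_image(n)[:,:,::-1]; x,y,w,h=b
    cv2.imwrite(f"pics/{n}1.png",cv2.resize(im[y:y+h,x:x+w],None,fx=5.8,fy=5.8,interpolation=cv2.INTER_CUBIC))
```

```text
t 3.2667 pos [0.605  0.3841 0.2575] shift [-0.0007 -0.0041  0.1235] rv [ 0.0018 -0.0007 -0.0018] dist 0.124 ang 0.2 F [ 0.11 -0.52 -0.22] op 1.001
```

View pics/scene1.png

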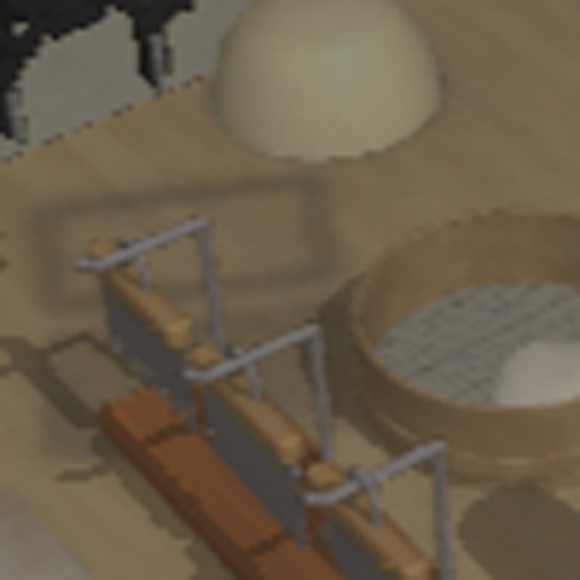

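View pics/top1.png

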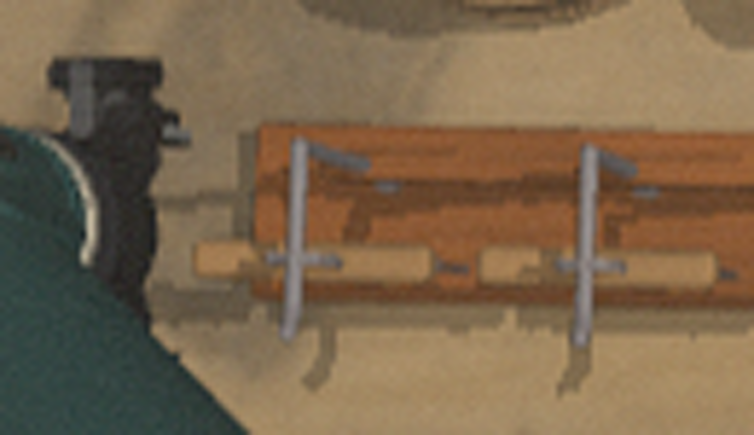

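Run:
```python
from h import *
import cv2
for z in(.2575,.30,.35,.45): print(z,proj("top",[.605,.384,z]),proj("scene",[.605,.384,z]))
im=ctrl.get_image("top")[:,:,::-1];cv2.imwrite("pics/top2.png",im)
im=ctrl.get_image("scene")[:,:,::-1];cv2.imwrite("pics/scene2.png",im)
```

```text
0.2575 [[129.269983   222.41301569]] [[204.52225069 131.59081293]]
0.3 [[123.40873892 221.60441221]] [[202.71849432 121.08676637]]
0.35 [[115.94306847 220.57446583]] [[200.50105291 108.17365444]]
0.45 [[ 98.81345233 218.21130417]] [[195.72643579  80.36901214]]
```

View pics/top2.png

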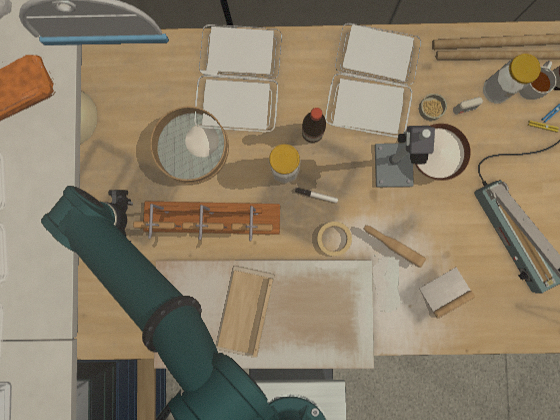

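View pics/scene2.png

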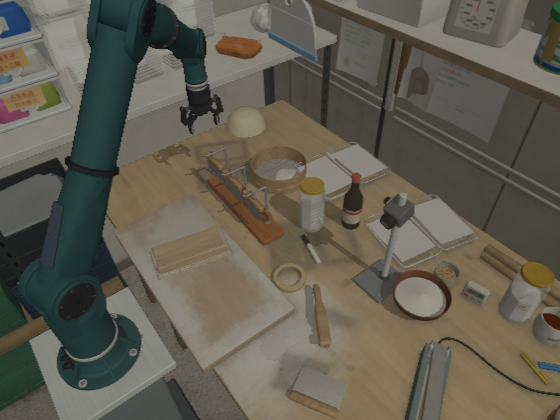

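Run:
```python
from h import *
for s,t in (((318,58),(168,39)),((272,40),(42,40)),((262,42),(52,70)),((217,47),(0,95))): print(tri(s,t))
```

```text
(array([0.97848664, 0.23803321, 0.46144772]), array([-1.83458575,  0.32319173,  0.67262895, -0.96327623]))
(array([0.99844223, 0.5223944 , 0.42276828]), array([-1.86656224,  0.22383103,  0.58710182, -0.91539056]))
(array([0.92293473, 0.4860206 , 0.44824646]), array([-2.96162173,  0.3111517 ,  0.92824531, -1.48114869]))
(array([0.87341247, 0.63358347, 0.39709576]), array([ 9.79597172, -0.61236099, -2.86587358,  4.89452211]))
```

>>> move_arm:
  targets:
    - [[1,0,0.036,0,0,0,0],[1,0,0.072,0,0,0,0],[1,0,0.072,0,0,0,0],[1,0,0.072,0,0,0,0],[1,0,0.072,0.01,0,0,0],[1,0,0.072,0.01,0,0,0]]

```text
time: 3.97
ee_pos: [0.6006, 0.3146, 0.246]
ee_rot: [1.0, -0.018, -0.001, 0.0]
ft_force: [-0.7, 0.1, -0.9]
opening: 1.002
```

Run:
```python
from h import *
import cv2
rel([.6016,.312,.134],down(-.037))
for n,b in(("scene",(180,80,100,100)),("top",(90,180,130,75))):
    im=ctrl.get_image(n)[:,:,::-1]; x,y,w,h=b
    cv2.imwrite(f"pics/{n}3.png",cv2.resize(im[y:y+h,x:x+w],None,fx=5.8,fy=5.8,interpolation=cv2.INTER_CUBIC))
```

```text
t 3.9667 pos [0.6006 0.3146 0.246 ] shift [0.0013 0.0025 0.112 ] rv [0.     0.0017 0.0009] dist 0.112 ang 0.1 F [-0.69  0.05 -0.89] op 1.002
```

View pics/scene3.png

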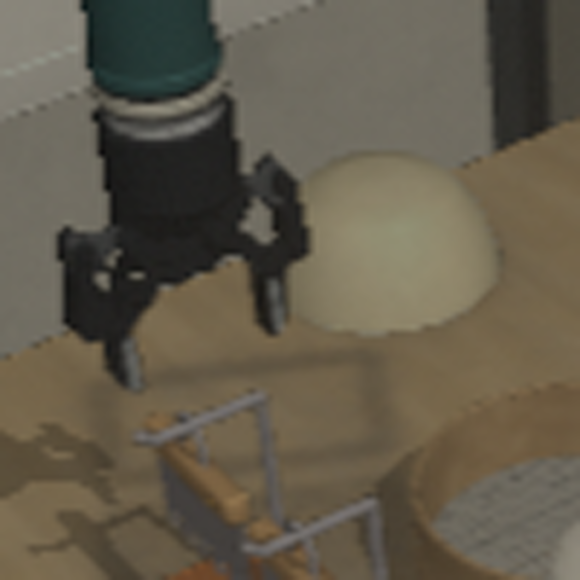

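View pics/top3.png

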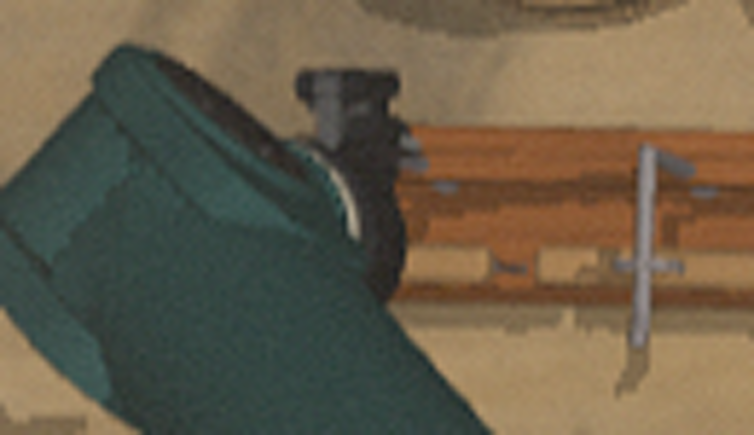

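>>> move_arm:
  targets:
    - [[1,0.001,0.003,0.03,0,0,0],[1,0.001,0.003,0.055,0,0,0],[1,0.001,0.003,0.075,0,0,0],[1,0.001,0.003,0.09,0,0,0],[1,0.001,0.003,0.1,0,0,0],[1,0.001,0.003,0.11,0,0,0],[1,0.001,0.003,0.112,0,0,0],[1,0.001,0.003,0.112,0,0,0],[1,0.001,0.003,0.112,0,0,0]]

```text
time: 4.82
ee_pos: [0.6029, 0.3118, 0.136]
ee_rot: [1.0, -0.018, 0.001, -0.0]
ft_force: [0.2, 0.0, 0.2]
opening: 1.0
```

Run:
```python
from h import *
import cv2
rel([.6016,.312,.134],down(-.037))
for n,b in(("scene",(180,100,100,100)),("top",(90,180,130,75))):
    im=ctrl.get_image(n)[:,:,::-1]; x,y,w,h=b
    cv2.imwrite(f"pics/{n}4.png",cv2.resize(im[y:y+h,x:x+w],None,fx=5.8,fy=5.8,interpolation=cv2.INTER_CUBIC))
```

```text
t 4.8167 pos [0.6029 0.3118 0.136 ] shift [-0.0013 -0.0002  0.002 ] rv [-0.0009 -0.0011  0.0002] dist 0.002 ang 0.1 F [0.21 0.04 0.22] op 1.0
```

View pics/scene4.png

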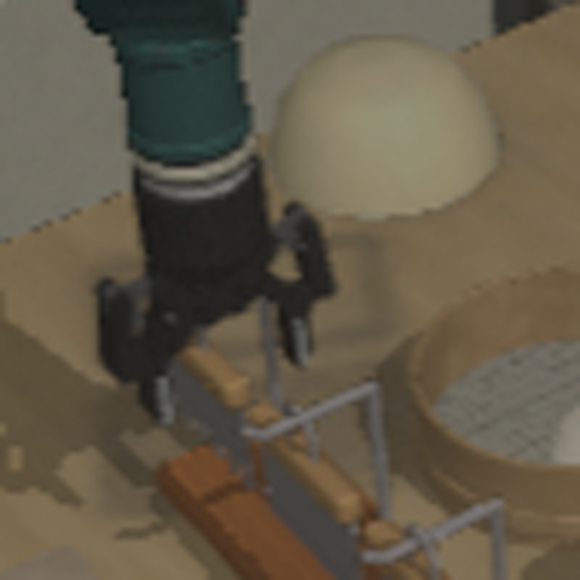

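View pics/top4.png

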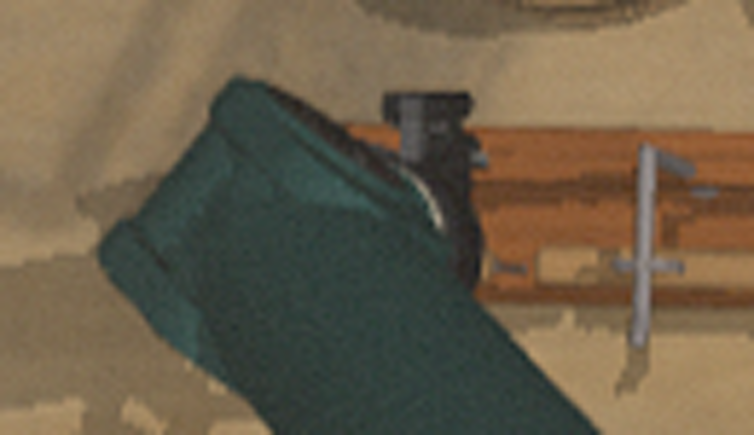

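>>> move_arm:
  targets:
    - [[-1,0,0,0,0,0,0],[-1,0,0,0,0,0,0],[-1,0,0,0,0,0,0],[-1,0,0,0,0,0,0],[-1,0,0,0,0,0,0],[-1,0,0,0,0,0,0],[-1,0,0,0,0,0,0],[-1,0,0,0,0,0,0],[-1,0,0,0,0,0,0],[-1,0,0,0,0,0,0],[-1,0,0,0,0,0,0],[-1,0,0,0,0,0,0]]
  force: 60

```text
time: 5.92
ee_pos: [0.6024, 0.3111, 0.1353]
ee_rot: [1.0, -0.018, -0.0, -0.0]
ft_force: [-0.1, -0.0, 1.9]
opening: 0.202
```

Run:
```python
from h import *
import cv2
rel([.6016,.312,.134],down(-.037))
for n,b in(("scene",(180,100,100,100)),):
    im=ctrl.get_image(n)[:,:,::-1]; x,y,w,h=b
    cv2.imwrite(f"pics/{n}5.png",cv2.resize(im[y:y+h,x:x+w],None,fx=5.8,fy=5.8,interpolation=cv2.INTER_CUBIC))
```

```text
t 5.9167 pos [0.6024 0.3111 0.1353] shift [-0.0009 -0.0008  0.0013] rv [-0.      0.      0.0001] dist 0.002 ang 0.0 F [-0.1  -0.04  1.94] op 0.202
```

View pics/scene5.png

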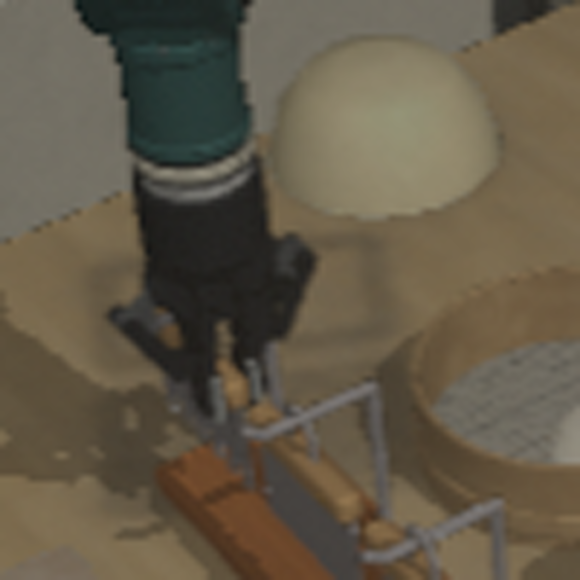

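>>> move_arm:
  targets:
    - [[-1,0,0,-0.004,0,0,0],[-1,0,0,-0.008,0,0,0],[-1,0,0,-0.012,0,0,0],[-1,0,0,-0.012,0,0,0],[-1,0,0,-0.012,0,0,0],[-1,0,0,-0.012,0,0,0]]

```text
time: 6.47
ee_pos: [0.6024, 0.311, 0.1472]
ee_rot: [1.0, -0.018, -0.0, 0.0]
ft_force: [0.4, 0.1, -1.1]
opening: 0.197
```

Run:
```python
from h import *
import cv2
rel([.6016,.312,.134],down(-.037))
for n,b in(("scene",(180,100,100,100)),):
    im=ctrl.get_image(n)[:,:,::-1]; x,y,w,h=b
    cv2.imwrite(f"pics/{n}6.png",cv2.resize(im[y:y+h,x:x+w],None,fx=5.8,fy=5.8,interpolation=cv2.INTER_CUBIC))
```

```text
t 6.4667 pos [0.6024 0.311  0.1472] shift [-0.0008 -0.001   0.0132] rv [0.0002 0.0001 0.    ] dist 0.013 ang 0.0 F [ 0.4   0.09 -1.13] op 0.197
```

View pics/scene6.png

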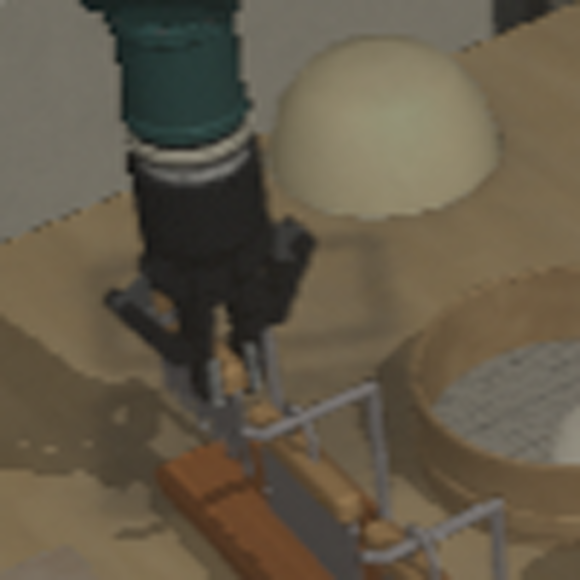

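>>> move_arm:
  targets:
    - [[-1,-0.01,0,0,0,0,0],[-1,-0.02,0,0,0,0,0],[-1,-0.03,0,0,0,0,0],[-1,-0.04,0,0,0,0,0],[-1,-0.05,0,0,0,0,0],[-1,-0.06,0,0,0,0,0],[-1,-0.07,0,0,0,0,0],[-1,-0.08,0,0,0,0,0],[-1,-0.09,0,0,0,0,0],[-1,-0.09,0,0,0,0,0],[-1,-0.09,0,0,0,0,0],[-1,-0.09,0,0,0,0,0]]

```text
time: 7.52
ee_pos: [0.5132, 0.3145, 0.1474]
ee_rot: [1.0, -0.019, 0.0, -0.0]
ft_force: [0.7, -0.4, -1.3]
opening: 0.197
```

Run:
```python
from h import *
import cv2
rel([.50,.16,.30],down(-.006))
for n,b in(("scene",(170,100,120,110)),):
    im=ctrl.get_image(n)[:,:,::-1]; x,y,w,h=b
    cv2.imwrite(f"pics/{n}7.png",cv2.resize(im[y:y+h,x:x+w],None,fx=5.4,fy=5.4,interpolation=cv2.INTER_CUBIC))
```

```text
t 7.5167 pos [0.5132 0.3145 0.1474] shift [-0.0073  0.1548 -0.1527] rv [-0.0003 -0.0009 -0.0313] dist 0.218 ang 1.8 F [ 0.69 -0.36 -1.33] op 0.197
```

View pics/scene7.png

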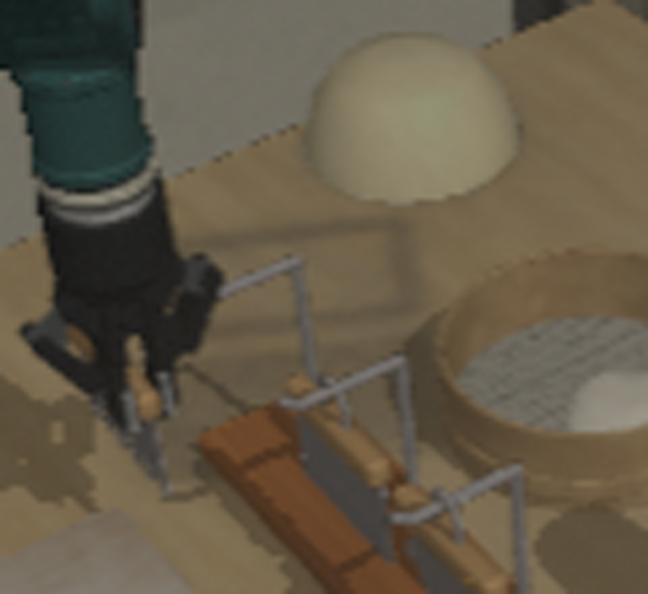

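>>> move_arm:
  targets:
    - [[-1,-0.01,0,-0.04,0,0,0],[-1,-0.02,0,-0.08,0,0,0],[-1,-0.02,0,-0.12,0,0,0],[-1,-0.02,0.02,-0.15,0,0,0],[-1,-0.02,0.06,-0.15,0,0,-0.03],[-1,-0.02,0.1,-0.15,0,0,-0.03],[-1,-0.02,0.14,-0.15,0,0,-0.03],[-1,-0.02,0.18,-0.15,0,0,-0.03],[-1,-0.02,0.22,-0.15,0,0,-0.03],[-1,-0.02,0.26,-0.15,0,0,-0.03],[-1,-0.02,0.3,-0.15,0,0,-0.03],[-1,-0.02,0.34,-0.15,0,0,-0.03]]

```text
time: 8.57
ee_pos: [0.4801, -0.0269, 0.2976]
ee_rot: [1.0, -0.004, 0.001, 0.0]
ft_force: [1.3, 0.5, -1.4]
opening: 0.201
```

```bash
cat >> h.py <<'E'
LENS=np.array([.7410,-.3186,.2778])
RL=Ro.from_euler('z',-.006)*Ro.from_euler('y',.35)
# lens x axis = (cos, 0, +sin): points up and away from robot
RL=Ro.from_euler('z',-.006)*Ro.from_euler('y',-.35)
def fin(dist=.15,off=(0,0,0)):
    M=RL.as_matrix();T=np.c_[M[:,0],-M[:,1],-M[:,2]]
    org=LENS-M[:,0]*dist+M[:,2]*.043
    return org+T@(np.array([0,.039,.0167])+np.array(off)),T
E
python3 - <<'E'
from h import *
print(RL.as_matrix().round(3));print(fin());rel(*fin());rel(*fin(.22))
print(ctrl.observe()["q"].round(2))
E
```

```text
[[ 0.939  0.006 -0.343]
 [-0.006  1.     0.002]
 [ 0.343  0.     0.939]]
(array([ 0.59084458, -0.35669976,  0.25107083]), array([[ 9.39355804e-01, -5.99996400e-03,  3.42891635e-01],
       [-5.63620246e-03, -9.99982000e-01, -2.05737450e-03],
       [ 3.42897807e-01, -2.16840434e-19, -9.39372713e-01]]))
t 8.5667 pos [ 0.4801 -0.0269  0.2976] shift [0.1132 0.3289 0.0467] rv [ 0.0005  0.3487 -0.0017] dist 0.351 ang 20.0 F [ 1.27  0.55 -1.44] op 0.201
t 8.5667 pos [ 0.4801 -0.0269  0.2976] shift [0.0474 0.329  0.0707] rv [ 0.0005  0.3487 -0.0017] dist 0.34 ang 20.0 F [ 1.27  0.55 -1.44] op 0.201
[ 0.37  0.23 -0.49  2.06  0.14  0.89 -0.2 ]
```

>>> move_arm:
  targets:
    - [[-1,0.01,0.035,0.0,0,0.05,0],[-1,0.01,0.075,0.0,0,0.1,0],[-1,0.01,0.115,0.0,0,0.15,0],[-1,0.01,0.155,0.0,0,0.2,0],[-1,0.01,0.195,0.0,0,0.25,0],[-1,0.02,0.235,0.02,0,0.3,0],[-1,0.03,0.27,0.04,0,0.349,0],[-1,0.04,0.3,0.06,0,0.349,0],[-1,0.047,0.329,0.07,0,0.349,0],[-1,0.047,0.329,0.07,0,0.349,0],[-1,0.047,0.329,0.07,0,0.349,0],[-1,0.047,0.329,0.07,0,0.349,0]]

```text
time: 9.57
ee_pos: [0.5247, -0.3538, 0.227]
ee_rot: [0.985, -0.004, 0.173, 0.0]
ft_force: [0.3, 0.2, -1.6]
opening: 0.199
```

Run:
```python
from h import *
import cv2
rel(*fin());
for n in("scene","top"):
    im=ctrl.get_image(n)[:,:,::-1]; cv2.imwrite(f"pics/{n}8.png",im)
s=cv2.imread("pics/scene8.png");t=cv2.imread("pics/top8.png")
z=lambda im,x,y,w,h,f:cv2.resize(im[y:y+h,x:x+w],None,fx=f,fy=f,interpolation=cv2.INTER_CUBIC)
cv2.imwrite("pics/s8.png",z(s,300,160,130,120,5));cv2.imwrite("pics/t8.png",z(t,360,110,110,130,4.5))
```

```text
t 9.5667 pos [ 0.5247 -0.3538  0.227 ] shift [0.0704 0.0024 0.    ] rv [-0.0004  0.0014 -0.0014] dist 0.07 ang 0.1 F [ 0.35  0.21 -1.58] op 0.199
```

View pics/s8.png

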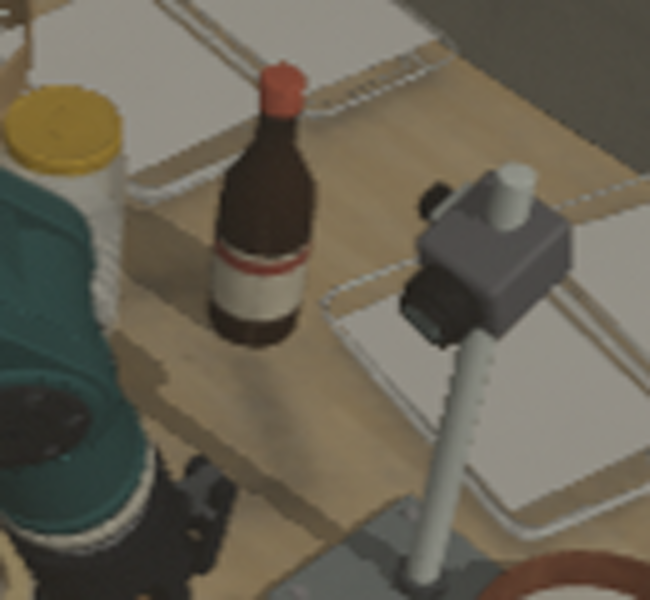

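View pics/t8.png

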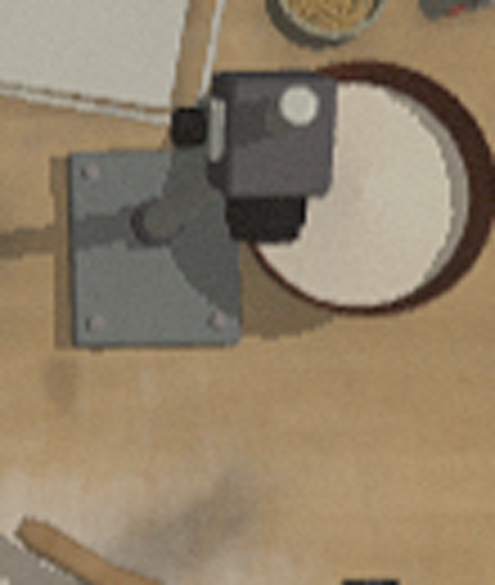

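View pics/scene8.png

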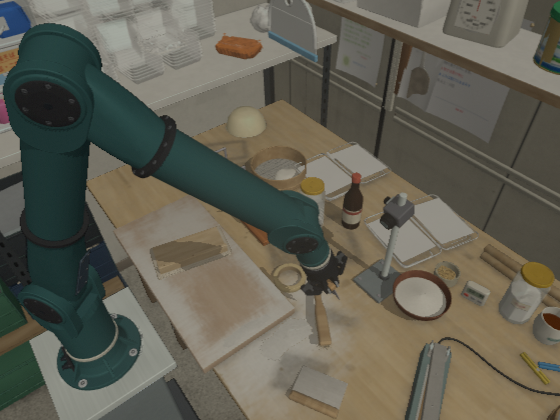

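>>> move_arm:
  targets:
    - [[-1,0.012,0.001,0,0,0,0],[-1,0.025,0.001,0,0,0,0],[-1,0.038,0.001,0,0,0,0],[-1,0.05,0.001,0,0,0,0],[-1,0.06,0.001,0,0,0,0],[-1,0.067,0.001,0,0,0,0],[-1,0.07,0.001,0,0,0,0],[-1,0.07,0.001,0,0,0,0],[-1,0.07,0.001,0,0,0,0],[-1,0.07,0.001,0,0,0,0],[-1,0.07,0.001,0,0,0,0],[-1,0.07,0.001,0,0,0,0]]

```text
time: 10.67
ee_pos: [0.5897, -0.3556, 0.2508]
ee_rot: [0.985, -0.004, 0.173, 0.001]
ft_force: [-0.5, -0.3, -1.3]
opening: 0.199
```

Run:
```python
from h import *
import cv2
rel(*fin());
for n in("scene","top"):
    im=np.mean([ctrl.get_image(n).astype(float) for _ in range(3)],0)[:,:,::-1]; cv2.imwrite(f"pics/{n}9.png",np.clip(im*1.5,0,255))
s=cv2.imread("pics/scene9.png");t=cv2.imread("pics/top9.png")
M=RL.as_matrix();org=LENS-M[:,0]*.15+M[:,2]*.043
pts=[(0,.055,-.011),(0,.055,.011),(0,-.055,-.011),(0,.055,-.076),(0,-.055,-.076),(0,0,.042),(0,0,-.043)]
W=[org+M@np.array(p) for p in pts]
ps,pt=proj("scene",W),proj("top",W);print(ps.round(1),pt.round(1))
z=lambda im,x,y,w,h,f:cv2.resize(im[y:y+h,x:x+w],None,fx=f,fy=f,interpolation=cv2.INTER_CUBIC)
S=z(s,310,200,100,90,6.5);T=z(t,380,120,100,120,5)
cv2.imwrite("pics/s9.png",S);cv2.imwrite("pics/t9.png",T)
for q in ps: cv2.circle(S,tuple(int(v) for v in (q-[310,200]+.5)*6.5),4,(0,0,255),1)
for q in pt: cv2.circle(T,tuple(int(v) for v in (q-[380,120]+.5)*5),4,(0,0,255),1)
cv2.imwrite("pics/s9o.png",S);cv2.imwrite("pics/t9o.png",T)
```

```text
t 10.6667 pos [ 0.5897 -0.3556  0.2508] shift [0.0012 0.0011 0.0002] rv [ 0.0003  0.0019 -0.0016] dist 0.002 ang 0.1 F [-0.5  -0.25 -1.26] op 0.199
[[326.4 244.8]
 [324.6 240.9]
 [356.3 271.5]
 [331.4 255.7]
 [360.2 281.8]
 [337.  248.4]
 [343.2 263.1]] [[394.5 224.7]
 [396.3 227.5]
 [439.9 224.3]
 [389.2 217. ]
 [432.4 216.5]
 [422.8 231.4]
 [413.9 220.6]][ WARN:0@1.308] global loadsave.cpp:1063 imwrite_ Unsupported depth image for selected encoder is fallbacked to CV_8U.
```

View pics/s9o.png

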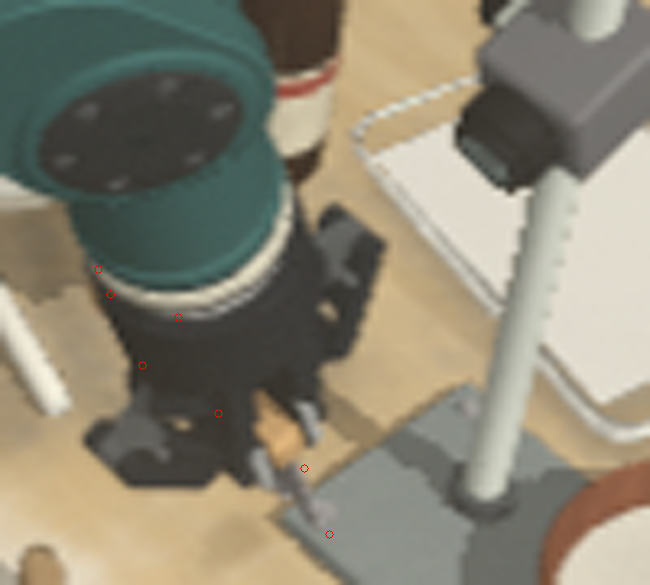

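View pics/t9o.png

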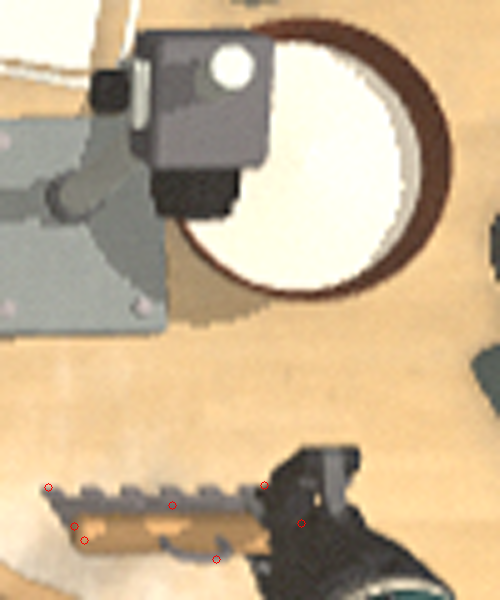

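Run:
```python
import cv2
s=cv2.imread("pics/scene9.png");t=cv2.imread("pics/top9.png")
z=lambda im,x,y,w,h,f:cv2.resize(im[y:y+h,x:x+w],None,fx=f,fy=f,interpolation=cv2.INTER_LANCZOS4)
cv2.imwrite("pics/s9z.png",z(s,340,252,30,36,16));cv2.imwrite("pics/t9z.png",z(t,384,208,54,30,14))
```

```text
(no output)
```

View pics/s9z.png

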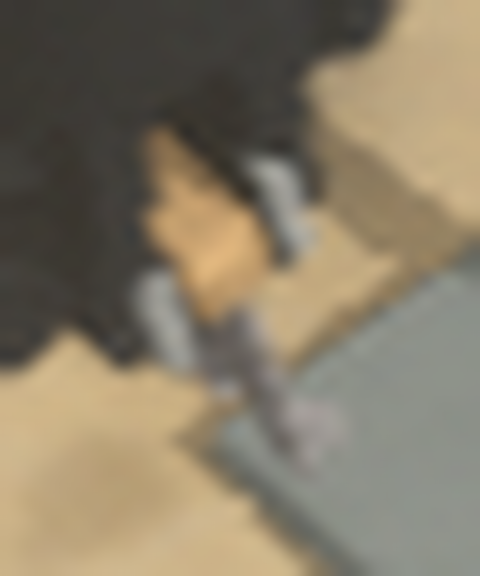

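View pics/t9z.png

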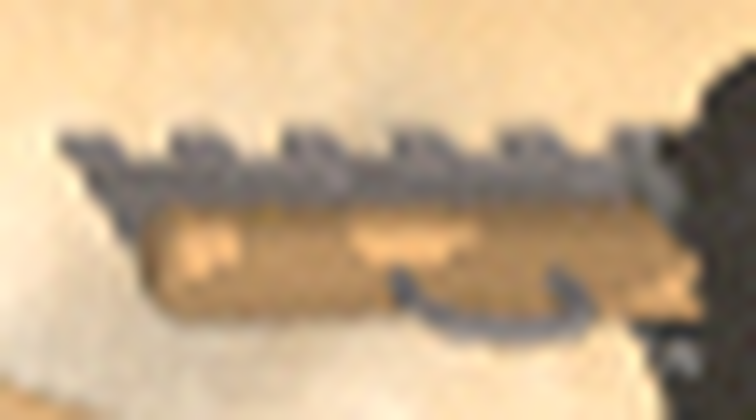

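Run:
```python
from h import *
M=RL.as_matrix();org=LENS-M[:,0]*.15+M[:,2]*.043
T=lambda u,v:np.array([u/14+384-.46,v/14+208-.46]);S=lambda u,v:np.array([u/16+340-.47,v/16+252-.47])
O=[("top",(0,0,.042),T(495,340))]
for i,c in enumerate((60,172,285,395,503,612)): O.append(("top",(0,.055-.02*i,-.076),T(c,135)))
O+=[("top",(-.009,.055,.011),T(160,320)),("scene",(0,-.055,-.076),S(305,465)),("scene",(.009,-.055,.011),S(272,225)),("scene",(-.009,-.055,-.011),S(205,315))]
def f(p):
    R=RL*Ro.from_rotvec(p[3:6]);o=[]
    for n,v,q in O:o.append(proj(n,org+M@p[:3]+R.apply(v))[0]-q)
    return np.concatenate(o+[p[4:6]*20])
r=least_squares(f,np.zeros(6));print(r.x.round(4),r.fun.round(1))
J=r.jac;C=np.linalg.inv(J.T@J)*.5;print(np.sqrt(np.diag(C)).round(4))
p=r.x;b=M@p[:3]+org-LENS+(RL*Ro.from_rotvec(p[3:6])).apply([0,0,-.043]);print('blade in lens',M.T@b)
```

```text
[-0.0001  0.0048  0.0001 -0.0236  0.0091 -0.0046] [ 1.4 -0.5  0.1 -0.1 -0.  -0.1 -0.2 -0.1 -0.2 -0.1 -0.  -0.1  0.1 -0.1
 -1.   0.5  0.4  0.5 -0.6 -1.7 -0.2  1.5  0.2 -0.1]
[0.0008 0.0006 0.0018 0.0116 0.0117 0.0141]
blade in lens [-1.50541589e-01  3.80863110e-03  6.50502482e-05]
```

>>> move_arm:
  targets:
    - [[-1,0.001,0.002,0,0,0,0],[-1,0.001,0.004,0,0,0,0],[-1,0.001,0.005,0,0,0,0],[-1,0.001,0.005,0,0,0,0],[-1,0.001,0.005,0,0,0,0],[-1,0.001,0.005,0,0,0,0],[-1,0.001,0.005,0,0,0,0],[-1,0.001,0.005,0,0,0,0],[-1,0.001,0.005,0,0,0,0],[-1,0.001,0.005,0,0,0,0]]

```text
time: 11.8
ee_pos: [0.5914, -0.3603, 0.2515]
ee_rot: [0.985, -0.003, 0.174, 0.001]
ft_force: [-0.1, -0.8, -2.8]
opening: 0.199
```

Run:
```python
from h import *
import cv2
rel(*fin());print(ctrl.observe()["joint_velocities"].round(3))
im=ctrl.get_image("top")[:,:,::-1];cv2.imwrite("pics/top10.png",im)
```

```text
t 11.8 pos [ 0.5914 -0.3603  0.2515] shift [-0.0007 -0.0036  0.0002] rv [ 0.0003  0.001  -0.0009] dist 0.004 ang 0.1 F [-0.09 -0.76 -2.82] op 0.199
[ 0.002  0.001  0.001 -0.     0.001  0.     0.002]
```

View pics/top10.png

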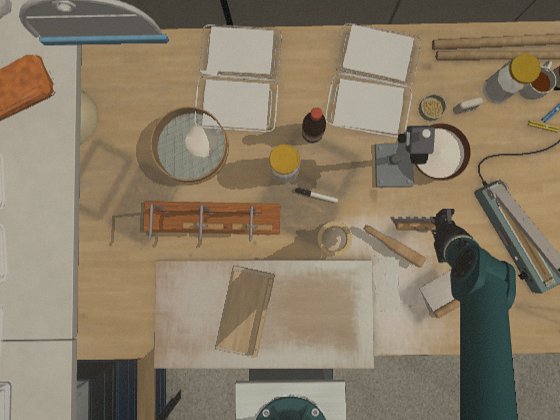

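Run:
```python
from plant import ctrl
for _ in range(4):
    ctrl.get_image("top");s=ctrl.observe();print(s["time"],s["ft_force"].round(2),s["torque"].round(3),s["ee_pos"].round(4),round(s["opening"],3))
```

```text
11.9 [-0.25  0.05 -0.7 ] [-0.066  0.508  0.012] [ 0.5914 -0.3603  0.2515] 0.198
11.95 [ 0.19  0.07 -1.5 ] [-0.049  0.422 -0.022] [ 0.5913 -0.3604  0.2515] 0.199
12.0 [ 0.24  0.37 -2.52] [-0.109  0.496 -0.065] [ 0.5913 -0.3604  0.2515] 0.202
12.05 [ 0.76  0.12 -1.29] [-0.054  0.53   0.027] [ 0.5914 -0.3604  0.2515] 0.2
```

Only sensor noise; the pose is steady. I'll hand it in.

```bash
python3 -c "
from plant import ctrl
print(ctrl.job_done())"
```

```text
the job is handed in; nothing more can be done
None
```

I took the toothed scraper (the leftmost on the rack) off its peg and handed the job in at about 12 s of the 42 s, still holding it in front of the inspection camera.

**How it was gripped and moved:** I gripped the handle 38 mm beside the eye, on the side towards the middle peg. The outer side would have brought the wrist too near the shelf. I then lifted it 12 mm, drew it back 90 mm and carried it across to the lens.

**Position, measured from both cameras before the last correction:**
- The middle of the blade was 150.5 mm from the lens, 4 mm off its line of sight sideways and 0 mm off in height.
- The tilts were at most about 0.03 rad, mostly a slight sag of the edge. Three of the matched image points, the eye and two at the near end of the handle and blade, disagreed by 1.4 to 1.7 pixels, which is about 3 mm.
- I then shifted the arm about 5 mm to remove the sideways error. I checked that shift from the arm's own reading, not with a new camera measurement of the scraper.

**Last checks:**
- The arm was still, the grip opening steady at 0.20, and the wrist force averaged about the scraper's weight. Single readings ran from −0.7 to −2.8 N, which I took as sensor noise.
- In the last top picture the rack and bystanders look as they did at the start. I last saw the other two scrapers hanging close up just after drawing this one off its peg. I did not measure how far anything had moved.

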